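Load a battery pack into the one empty bay of a covered charging dock

TASK

Four of the five bays of the charging dock already hold a battery pack, but the spring covers hide which: feel behind the covers for the empty bay, without forcing anything. Then stand the loose pack in that bay with its bevelled side at the high end of the dock's deck and push it fully home to the bay floor, so that the covers spring shut over it. Leave the multimeter, the breadboard and the screwdriver where they are.

Things in the scene. Friction and masses are not known exactly. Their poses are not given: they have to be found in the camera images.
- dock_deck: Deck of the grey charging dock, fixed on the bench (266 mm wide, 140 mm deep, rear edge 137 mm high). Origin: centre of its face, 112 mm up. z: out of the face, leaning 30 degrees from vertical to the low front edge; the five bays run straight down along -z, so the tool must lean with them. x: up the slope to the high rear edge (face spans x -42 to +50 mm); y: along the row.
- bay1 (a point): Centre of the first bay's mouth, level with the deck's face, axes as the deck's; deck y = -96 mm. A bay is 58 mm (x) by 40 mm (y), with its two corners at the +x (high) end cut off 15 mm at 45 degrees all the way down, so a pack goes in only with its bevelled side to +x. Flat floor 93 mm below the face. Walls between bays 8 mm.
- bay2 (a point): Mouth of the second bay, y = -48 mm. Covers: every mouth is shut, 1 to 3 mm below the face, by two dark grey spring leaves (57 mm along x, 19 mm along y) hinged on its long sides and meeting in the middle. Pushed with 2 to 8 N they swing down beside the walls, tips then 20 mm deep; they spring shut again when free. All look alike.
- bay3 (a point): Mouth of the middle bay, y = 0. In a filled bay the stored pack's top is 23 mm below the face, hidden by the leaves; the empty bay is clear down to its floor at 93 mm. Exactly one of the five bays is empty, any of them.
- bay4 (a point): Mouth of the fourth bay, y = +48 mm. Closed fingers centred on a mouth fit between its open leaves if their section is under about 36 mm (x) by 32 mm (y).
- bay5 (a point): Mouth of the fifth bay, y = +96 mm. The leaves are smooth and drag only lightly: a pack let go part-way in may slide down the leaning bay by itself or stay until it is pushed on from above. Home, its top is 23 mm below the face; the leaves close over it once its top is below 20 mm.
- pack_center (a point): Centre (half-way up) of the loose battery pack: a dark upright block 52 mm (its x) by 32 mm (its y) by 70 mm high (its z, up), about 0.2 kg, standing on the bench on its contact end, which goes in first. The narrow side at +x has its two upright edges bevelled 13 mm at 45 degrees; that at -x is square. The broad faces, 32 mm apart, are flat from x = -26 to +13 mm. Grey cap on top.
- pack_bevel (a point): Middle, half-way up, of the 6 mm wide flat between the two bevels on the pack's +x narrow side, 26 mm from the pack's centre.
- multimeter_center (a point): Bystander: centre of a black hand-held multimeter lying on the bench beyond the pack, 150 by 75 by 41 mm; origin 15 mm above the bench.
- breadboard_center (a point): Bystander: centre of a white breadboard on an aluminium plate, 170 by 120 by 17 mm, lying flat to the left of the dock; origin 6 mm above the bench.
- screwdriver_grip (a point): Bystander: middle of the handle of a screwdriver, 170 mm long, lying on the bench between the pack and the dock.
Mind the look-alikes: they are no part of the job. What is shaped like the part that bears pack_center but orange is not meant.

How it is judged (in metres and radians):
At the end, for the whole second after the job is handed in: The pack stands in a bay of the dock, bevelled side to the high end, on the bay floor (centre 58 mm below the deck's face, within 2.5 mm short), within 8 mm of the row's centre line, in line with the bay within about 7 degrees, at rest and let go (z of pack_center in the frame of dock_deck between -0.062 and -0.0555 m and x of pack_center in the frame of dock_deck between -0.008 and 0.008 m and y of pack_center in the frame of dock_deck between -0.105 and 0.105 m and x of pack_bevel in the frame of dock_deck above 0.012 m and angle between the z axis of pack_center and the z axis of dock_deck, either way round below 0.12 rad and angle between the x axis of pack_center and the x axis of dock_deck, either way round below 0.2 rad and linear speed of pack below 0.02 m/s); the robot touches nothing.
It fails at once if the dock is forced: the pack or the fingers press on it with more than 60 N (contact force between any of pack, the fingers and dock_deck above 60 N).
It fails at once if the multimeter, the breadboard or the screwdriver is moved more than 20 mm (distance of any of multimeter_center, breadboard_center, screwdriver_grip from where it was at the start of the episode above 0.02 m).
It also fails if it takes over 67 s, if anything falls off the work surface, if the arm or the gripper's body presses on something with over 40 N, if the wrist force passes 120 N, or if a joint passes its speed limit or range.

ROBOT

A 6-joint arm with a two-finger parallel gripper is mounted at the origin on the work surface. World frame = base frame: x ahead of the robot, y to its left, z up, the work surface at z = 0. Lengths are in mm, angles in rad, forces in N, time in s.
With the tool pointing down it reaches from about 350 to 975 mm from the base axis. Payload 7.1 kg.
Tool frame: the origin (TCP) lies on the front face of the gripper's body, between the roots of the fingers; the fingertips stand 80 mm ahead of it and the grasp point (between the pads) lies 61 mm ahead of it (env.tips_ahead is the distance from the TCP to the fingertips, in mm); z points along the fingers, y is the direction in which the jaws open and shut (so a half turn about z gives the same grasp; the last joint's range is limited). The gripper opens to 88 mm and grips with 3 to 60 N. Pads are 20 mm wide; open, the fingers measure 115 mm over their backs; the gripper's body (75 mm by 178 mm) begins 61 mm behind the grasp point.
Start: joints at [1.158, 0.423, 1.63, -0, 1.089, -0.019], TCP at [239.781, 577.157, 302.675] pointing down, gripper open.
Joint ranges: [-3, 3], [-0.9, 2.11], [0.09, 2.58], [-1.31, 4.45], [0.11, 2.69], [-2.54, 2.54]. Speed limits (rad/s): [2.39, 2.39, 3.01, 3.14, 3.14, 3.14].

INTERFACE

Orientations are given as a unit quaternion [x, y, z, w].
In Python, from station import env, set_gripper, viewer, workorder gives the robot as it stands. Calls block until the motion is done:
- env.reach(position, orientation): joint-space move of the TCP to a pose.
- env.move_l(position, rot=None, rate=150, f_stop=None): straight line of the TCP; rot=None keeps the orientation; rate is the mean speed in mm/s. With f_stop (N) it stops when the force on the tool has changed by that much, and returns True; else False.
- env.move_joints(angles): joint-space move.
- set_gripper(opening): finger opening in mm; the grip force is fixed at half the most; returns when the fingers have stopped.
- env.hold(seconds).
- env.ik(position, orientation): joint angles nearest the present ones, or None.
- env.read_state(): the state.
- viewer.camera(name): name is "scene" or "side" or "wrist"; returns the picture (384x512x3 uint8, blue, green, red); there is no depth.
- viewer.camera_params(name): a dict with "fx", "fy", "cx", "cy" (pixels), "pose" (4x4, takes a point from camera to world coordinates); the wrist camera has in their place "tool_from_camera" (4x4, takes a point from camera to tool coordinates, whose origin is the TCP and whose axes are the flange's). Camera axes: x right, y up, looking along -z (the intrinsics and any distortion apply to the point x, -y, -z); pixel columns grow to the right and rows downward; lengths in mm; the calibration is good to about 2 mm. A picture is of the moment at which its call begins: read the wrist's pose just before it. camera_params takes no time and is no camera call.
A pose or a line that the arm cannot do raises env.IKError and nothing moves.
- workorder.sign_off(): hands the job in, once; it reports no verdict.
The state is a dict: "time_s": time; "qpos": joint angles; "dq": joint speeds; "tau": joint torques, N m; "tool_pos": TCP position; "orientation": TCP orientation; "force": force on the tool from outside, world axes, zero at the start; "wrist_torque": the same for the moment, N m; "width": finger opening in mm.
Only numpy, scipy, OpenCV 4.12 (cv2) and the standard library are available. Lean on these libraries where they do the work, as an engineer would, in place of code of your own. Each camera call takes 0.05 s, during which the arm holds its last target. There are 200 camera calls.

## Working session

There is one attempt and no reset: what is moved stays moved. The work goes in short steps, each a Python script; the robot and the scene stay as the last script left them, time stands still between calls to the robot, and variables do not carry over. Pictures are saved under pics/ and viewed, about 8 in all and at most 12, crops included, and the job is handed in when it is done.

```bash
ls; mkdir -p pics
python3 - <<'E'
from station import env, set_gripper, viewer, workorder
import cv2,numpy as np
np.set_printoptions(precision=4,suppress=True)
for n in ["scene","side","wrist"]:
    im=viewer.camera(n); cv2.imwrite(f"pics/{n}0.png",im)
    print(n,viewer.camera_params(n))
s=env.read_state();print(s)
E
```

```text
pics
scene {'fx': 369.11322138223863, 'fy': 369.11322138223863, 'cx': 258.0590085632576, 'cy': 190.76018613844695, 'pose': array([[  -0.5229,   -0.6955,    0.4929, 1062.3443],
       [   0.8524,   -0.4259,    0.3033,  346.7214],
       [  -0.001 ,    0.5787,    0.8155,  979.9922],
       [   0.    ,    0.    ,    0.    ,    1.    ]])}
side {'fx': 397.4837894876732, 'fy': 397.4837894876732, 'cx': 255.31037910939193, 'cy': 191.19625773976222, 'pose': array([[   0.8744,    0.2771,   -0.3984,  162.7707],
       [  -0.485 ,    0.5268,   -0.698 , -659.5241],
       [   0.0164,    0.8035,    0.595 ,  673.5606],
       [   0.    ,    0.    ,    0.    ,    1.    ]])}
wrist {'fx': 307.27770912455634, 'fy': 307.27770912455634, 'cx': 251.94120346594033, 'cy': 188.3254958128326, 'tool_from_camera': array([[ -0.0007,   0.9547,   0.2976,  82.5816],
       [  1.    ,   0.0009,  -0.0006,  -0.1085],
       [ -0.0008,   0.2976,  -0.9547, -81.6431],
       [  0.    ,   0.    ,   0.    ,   1.    ]])}
{'time_s': 0.15, 'qpos': array([ 1.158 ,  0.4237,  1.6305,  0.    ,  1.0886, -0.019 ]), 'dq': array([ 0.0003, -0.0031, -0.0024, -0.0002, -0.0015, -0.0003]), 'tau': array([  0.0006, -54.498 , -27.3919,   0.0644,   0.0204,  -0.0001]), 'tool_pos': array([239.6804, 576.868 , 302.0976]), 'orientation': array([ 0.1956,  0.9807, -0.0005, -0.0001]), 'force': array([ 0.5657,  0.1199, -0.9904]), 'wrist_torque': array([-0.0198, -0.0671,  0.0257]), 'width': 87.64144138325102}
```

View pics/scene0.png

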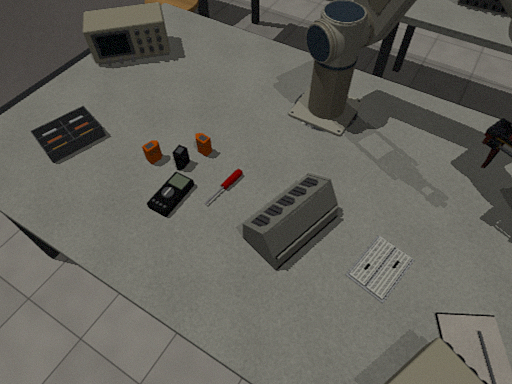

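View pics/side0.png

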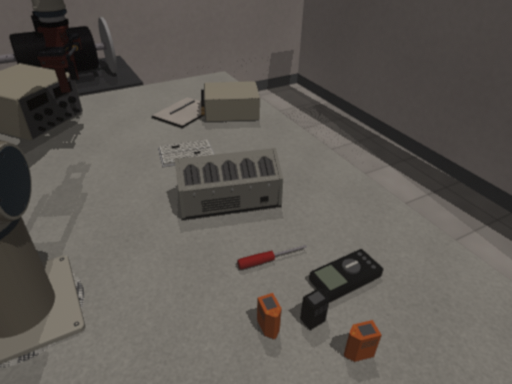

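```bash
cat > h.py <<'E'
from station import env, set_gripper, viewer, workorder
import cv2,numpy as np
from scipy.spatial.transform import Rotation as R
np.set_printoptions(precision=3,suppress=True)
def campose(n,st=None):
    p=viewer.camera_params(n)
    if n!="wrist": return p,np.array(p["pose"])
    T=np.eye(4);T[:3,:3]=R.from_quat(st["orientation"]).as_matrix();T[:3,3]=st["tool_pos"]
    return p,T@p["tool_from_camera"]
def ray(n,uv,st=None,T=None):
    p,P=campose(n,st) if T is None else (viewer.camera_params(n),T)
    d=np.array([(uv[0]-p["cx"])/p["fx"],-(uv[1]-p["cy"])/p["fy"],-1.0])
    d=P[:3,:3]@d; return P[:3,3],d/np.linalg.norm(d)
def plane(n,uv,z,**k):
    o,d=ray(n,uv,**k); return o+d*(z-o[2])/d[2]
def tri(r1,r2):
    A=sum(np.eye(3)-np.outer(d,d) for o,d in(r1,r2)); b=sum((np.eye(3)-np.outer(d,d))@o for o,d in(r1,r2))
    p=np.linalg.solve(A,b); return p,[np.linalg.norm(np.cross(p-o,d)) for o,d in(r1,r2)]
def proj(n,X,**k):
    p,P=campose(n,**k); c=np.linalg.inv(P)@np.r_[X,1]
    return np.array([p["cx"]+p["fx"]*c[0]/-c[2],p["cy"]-p["fy"]*c[1]/-c[2]])
E
python3 - <<'E'
from h import *
print("pack", tri(ray("scene",(181,151)),ray("side",(316,299))), plane("scene",(181,167),0),plane("side",(315,326),0))
for n,uvs in {"scene":[(262,217),(276,209),(290,202),(298,192),(311,182)],"side":[(192,175),(211,173),(230,171),(249,169),(267,167)]}.items():
    print(n);[print(plane(n,u,112)) for u in uvs]
print("sd",plane("scene",(232,177),15),plane("side",(258,260),15),"tip",plane("scene",(208,205),5),plane("side",(304,247),5))
print("mm",plane("scene",(171,193),30)); print("oranges",plane("scene",(152,151),35),plane("scene",(204,144),35))
def save(n):
    im=viewer.camera(n); return im
a=cv2.resize(cv2.imread("pics/scene0.png")[165:275,235:350],None,fx=5,fy=5,interpolation=cv2.INTER_CUBIC)
cv2.imwrite("pics/crop.png",a)
E
```

```text
pack (array([ 505.286, -296.155,   63.375]), [np.float64(1.774801293831501), np.float64(1.7748012938315245)]) [ 522.604 -293.931    0.   ] [ 501.996 -311.865    0.   ]
scene
[607.353  79.344 112.   ]
[564.722  99.135 112.   ]
[523.791 121.151 112.   ]
[481.442 124.195 112.   ]
[429.784 139.859 112.   ]
side
[431.566 132.478 112.   ]
[477.186 118.718 112.   ]
[523.599 104.718 112.   ]
[570.827  90.473 112.   ]
[616.591  77.176 112.   ]
sd [ 476.54  -114.368   15.   ] [ 482.458 -118.027   15.   ] tip [ 602.412 -121.671    5.   ] [ 604.698 -124.703    5.   ]
mm [ 638.431 -235.405   30.   ]
oranges [ 538.209 -398.929   35.   ] [ 419.955 -267.178   35.   ]
```

View pics/crop.png

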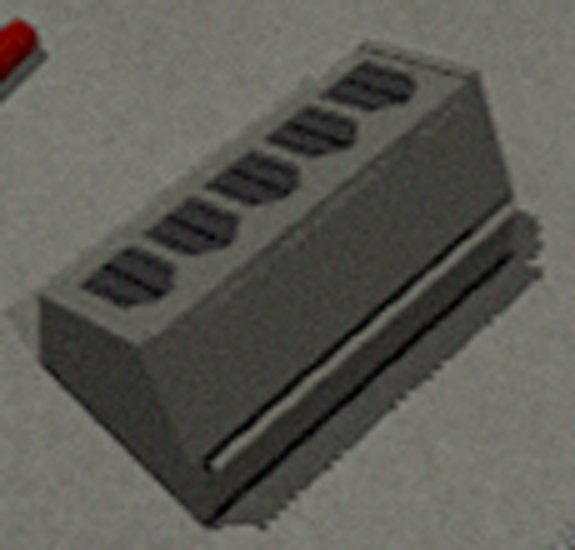

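```bash
cat >> h.py <<'E'
def quat(z,x):
    z=np.array(z,float)/np.linalg.norm(z); x=np.array(x,float); x-=z*(x@z); x/=np.linalg.norm(x)
    return R.from_matrix(np.c_[x,np.cross(z,x),z]).as_quat()
def snap(name):
    st=env.read_state(); im=viewer.camera("wrist"); cv2.imwrite(f"pics/{name}.png",im)
    p,T=campose("wrist",st); np.save(f"pics/{name}.npy",T); return im
E
python3 - <<'E'
from h import *
h=np.array([.287,.958,0]);c=np.array([524,106,112.])
dz=np.array([0,0,.866])-.5*h; dx=.866*h+[0,0,.5]
for s in(1,-1):
    for D in (140,250):
        for y in(-96,96):
            print(s,D,y,env.ik(c+np.cross(dz,dx)*y+dz*D,quat(-dz,s*dx)))
for s in (1,-1): print(s,env.ik([505,-297,290],quat([0,0,-1],s*h)))
s=1 if env.ik(c+dz*250,quat(-dz,dx)) is not None else -1
env.reach(c+dz*270,quat(-dz,s*dx)); env.hold(.3); snap("dock1")
s2=1 if env.ik([505,-297,290],quat([0,0,-1],h)) is not None else -1
env.reach([505,-297,290],quat([0,0,-1],s2*h)); env.hold(.3); snap("pack1")
st=env.read_state();print(s,s2,st["time_s"],st["tool_pos"],st["qpos"])
cv2.imwrite("pics/two.png",cv2.resize(np.hstack([cv2.imread("pics/dock1.png"),cv2.imread("pics/pack1.png")]),None,fx=.78,fy=.78,interpolation=cv2.INTER_AREA))
E
```

```text
1 140 -96 [-0.194  0.48   1.816  0.68   0.914 -0.347]
1 140 96 [-0.146  0.247  2.217  0.794  0.767 -0.464]
1 250 -96 [-0.291  0.346  1.763  0.592  1.111 -0.289]
1 250 96 [-0.291  0.051  2.148  0.62   1.037 -0.348]
-1 140 -96 None
-1 140 96 None
-1 250 -96 None
-1 250 96 None
1 [-0.552  0.381  1.729 -0.     1.032 -0.261]
-1 None
1 1 4.275 [ 505.066 -296.622  290.189] [-0.551  0.381  1.729  0.     1.032 -0.261]
```

View pics/two.png

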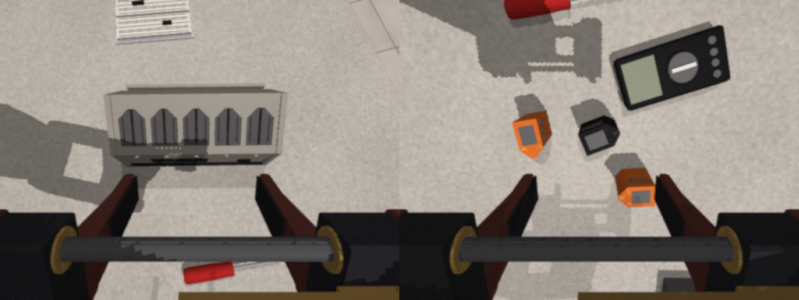

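Run:
```python
from h import *
a=cv2.imread("pics/pack1.png")[130:210,210:300]; b=cv2.imread("pics/dock1.png")[100:220,125:375]
a=cv2.resize(a,None,fx=4,fy=4,interpolation=cv2.INTER_CUBIC);a=cv2.convertScaleAbs(a,alpha=1.8,beta=15)
b=cv2.resize(b,None,fx=3.2,fy=3.2,interpolation=cv2.INTER_CUBIC)[:, :]
a=cv2.resize(a[:200],(0,0),fx=1,fy=1) if 0 else a
o=np.zeros((600,800,3),np.uint8); 
b=cv2.resize(b,(583,280)); o[:280,:583]=b; o[280:600,:360]=a
s=cv2.imread("pics/side0.png")[280:335,290:340]; s=cv2.convertScaleAbs(cv2.resize(s,None,fx=5,fy=5,interpolation=cv2.INTER_CUBIC),alpha=1.8,beta=15); o[300:300+s.shape[0],400:400+s.shape[1]]=s
cv2.imwrite("pics/crop2.png",o)
```

```text
(no output)
```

View pics/crop2.png

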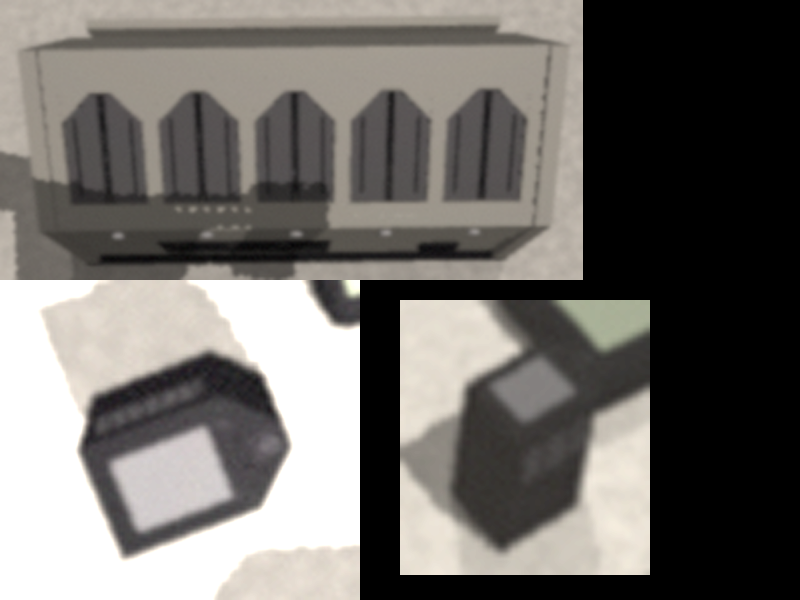

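Run:
```python
from h import *
T=np.load("pics/pack1.npy")
P=lambda x,y,z=70: plane("wrist",(210+x/4,130+(y-280)/4),z,T=T)[:2]
q=[P(80,450),P(125,557),P(262,505),P(288,447),P(276,420)]
print(np.array(q)); print("end 32:",np.linalg.norm(q[0]-q[1]),"flat39:",np.linalg.norm(q[2]-q[1]),"bev18:",np.linalg.norm(q[3]-q[2]))
ux=q[2]-q[1];ux/=np.linalg.norm(ux); uy=q[0]-q[1];uy/=np.linalg.norm(uy); print("angle x",np.degrees(np.arctan2(*ux[::-1])),"from end",np.degrees(np.arctan2(-uy[0],uy[1])))
print("centre",(q[0]+q[1])/2+26*ux, "far mid", ((q[0]+q[1])/2+52*ux), (q[3]+q[4])/2)
# dock
T=np.load("pics/dock1.npy"); p=viewer.camera_params("wrist")
K=np.array([[p["fx"],0,p["cx"]],[0,p["fy"],p["cy"]],[0,0,1.]])
img=[];obj=[]
for y,l,r,b,t,tv in [(96,72,147,203,100,92),(48,167,240,202,198,91),(0,262,334,201,295,91),(-48,354,429,200,392,90),(-96,447,525,200,490,89)]:
    img+=[(l,b),(r,b),(t,tv)]; obj+=[(-29,y+20,0),(-29,y-20,0),(29,y,0)]
img=np.array(img,float);img=np.c_[125+img[:,0]/2.332,100+img[:,1]/2.333]; obj=np.array(obj,float)
ok,rv,tv=cv2.solvePnP(obj,img,K,None)
e=cv2.projectPoints(obj,rv,tv,K,None)[0][:,0]-img; print("rms",np.sqrt((e**2).mean()))
F=np.diag([1,-1,-1.]); Rw=T[:3,:3]@F@cv2.Rodrigues(rv)[0]; c=T[:3,:3]@F@tv[:,0]+T[:3,3]
print("deck",c); print(Rw, "tilt",np.degrees(np.arccos(Rw[2,2])), "heading x",np.degrees(np.arctan2(Rw[1,0],Rw[0,0])))
# constrained: rays onto tilted plane through heading
for i in range(3):
    h=np.array([Rw[0,0],Rw[1,0],0]);h/=np.linalg.norm(h)
hd=None
from scipy.optimize import least_squares
def f(v):
    h=np.array([np.cos(v[2]),np.sin(v[2]),0]); z=np.array([0,0,np.cos(np.pi/6)])-.5*h; x=h*np.cos(np.pi/6)+[0,0,.5]; y=np.cross(z,x)
    X=np.array([v[0],v[1],112])+obj@np.array([x,y,z]); c=(X-T[:3,3])@T[:3,:3]
    return np.r_[(p["cx"]-p["fx"]*c[:,0]/c[:,2]-img[:,0]),(p["cy"]+p["fy"]*c[:,1]/c[:,2]-img[:,1])]
s=least_squares(f,[524,106,1.28]); print("constrained",s.x,np.degrees(s.x[2]),"rms px",np.sqrt((s.fun**2).mean()))
```

```text
[[ 484.784 -285.248]
 [ 487.177 -315.917]
 [ 525.065 -312.511]
 [ 535.434 -299.608]
 [ 534.357 -291.989]]
end 32: 30.762308794581084 flat39: 38.04040127516782 bev18: 16.552931524533786
angle x 5.136529464655385 from end 4.460734017205686
centre [ 511.876 -298.254] far mid [ 537.772 -295.927] [ 534.895 -295.799]
rms 0.6870701683743774
deck [524.43  109.545 112.882]
[[ 0.23  -0.959 -0.166]
 [ 0.815  0.283 -0.505]
 [ 0.531 -0.019  0.847]] tilt 32.10074085224128 heading x 74.23904979789152
constrained [524.847 109.852   1.29 ] 73.8960664228316 rms px 0.7244457041161119
```

```bash
cat >> h.py <<'E'
_a=np.radians(73.95); hh=np.array([np.cos(_a),np.sin(_a),0]); dz=np.array([0,0,np.cos(np.pi/6)])-.5*hh; dx=np.cos(np.pi/6)*hh+[0,0,.5]; dy=np.cross(dz,dx)
DC=np.array([524.6,109.7,112.]); QD=quat(-dz,dx)
def dk(x,y,z): return DC+dx*x+dy*y+dz*z       # deck -> world
def todk(p): v=np.asarray(p)-DC; return np.array([v@dx,v@dy,v@dz])
E
python3 - <<'E'
from h import *
TA=env.tips_ahead; print(TA)
set_gripper(0); print(env.read_state()["width"])
ys=[-96,-48,0,48,96]; first=True; res={}
for i,y in enumerate(ys):
    if first: env.reach(dk(0,y,TA+12),QD); first=False
    else: env.move_l(dk(0,y,TA+12),rate=150)
    env.hold(.15); f0=env.read_state()["force"]
    hit=env.move_l(dk(0,y,TA-33),rate=40,f_stop=14)
    s=env.read_state(); print(i+1,hit,todk(s["tool_pos"])-[0,y,TA],"F",(s["force"]-f0)@np.array([dx,dy,dz]).T,s["time_s"])
    env.move_l(dk(0,y,TA+12),rate=120)
    if not hit: break
E
```

```text
80.0
0.09466579906989686
1 True [  0.018  -0.171 -22.584] F [0.188 0.713 6.504] 8.05
2 False [  0.024  -0.025 -32.91 ] F [ 0.095  0.549 -0.266] 10.3833
```

Run:
```python
from h import *
T1=np.load("pics/pack1.npy")
print("mm corner",plane("wrist",(278,138),35,T=T1),"orange",plane("wrist",(301,230),70,T=T1))
a=np.radians(4.8); q=quat([0,0,-1],[np.cos(a),np.sin(a),0])
env.move_l(dk(0,-48,180),rate=200)
env.reach([511,-297.5,235],q); set_gripper(62); env.hold(.3)
im=snap("pack2"); s=env.read_state(); print(s["tool_pos"],s["time_s"],s["width"])
for z in(70,0): print(z,[proj("wrist",(511-26*np.cos(a),-297.5-26*np.sin(a),z),st=s),proj("wrist",(511+26*np.cos(a),-297.5+26*np.sin(a),z),st=s)])
c=im[90:330,150:350]; cv2.imwrite("pics/pack2c.png",cv2.convertScaleAbs(cv2.resize(c,None,fx=2.5,fy=2.5,interpolation=cv2.INTER_CUBIC),alpha=1.6,beta=15))
```

```text
mm corner [ 541.921 -271.152   35.   ] orange [ 538.276 -367.751   70.   ]
[ 511.01  -297.489  235.004] 14.1917 62.0440579660209
70 [array([252.372, 222.151]), array([252.354, 163.74 ])]
0 [array([252.35 , 196.207]), array([252.334, 148.771])]
```

View pics/pack2c.png

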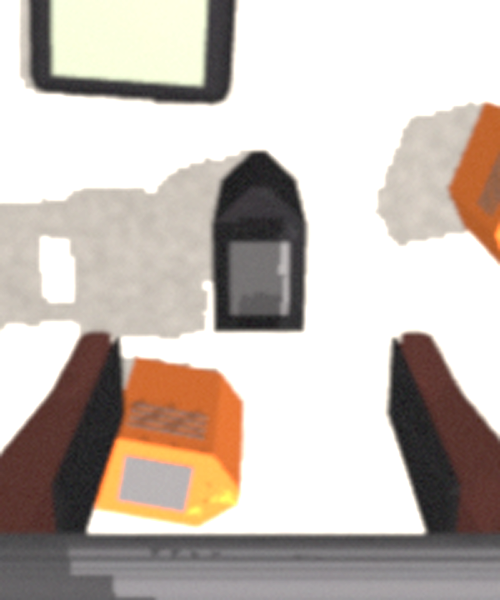

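Run:
```python
from h import *
a=np.radians(4.8); x=np.array([np.cos(a),np.sin(a),0]); p=np.array([511,-298.4,0])-2*x
env.move_l(p+[0,0,140],rate=100); hit=env.move_l(p+[0,0,125],rate=50,f_stop=8); print("down hit",hit)
set_gripper(20); s=env.read_state(); print("grip",s["width"],s["tool_pos"])
env.move_l(p+[0,0,290],rate=150)
env.reach(dk(-2,-48,175),QD); env.hold(.2)
s=env.read_state(); print(s["width"],todk(s["tool_pos"]),s["time_s"])
im=snap("held")
c=im[60:330,130:380]; cv2.imwrite("pics/heldc.png",cv2.convertScaleAbs(cv2.resize(c,None,fx=2.2,fy=2.2,interpolation=cv2.INTER_CUBIC),alpha=1.6,beta=15))
```

```text
down hit False
grip 31.63734555313748 [ 509.068 -298.63   125.126]
32.07588989422845 [ -2.409 -48.35  175.32 ] 19.0583
```

View pics/heldc.png

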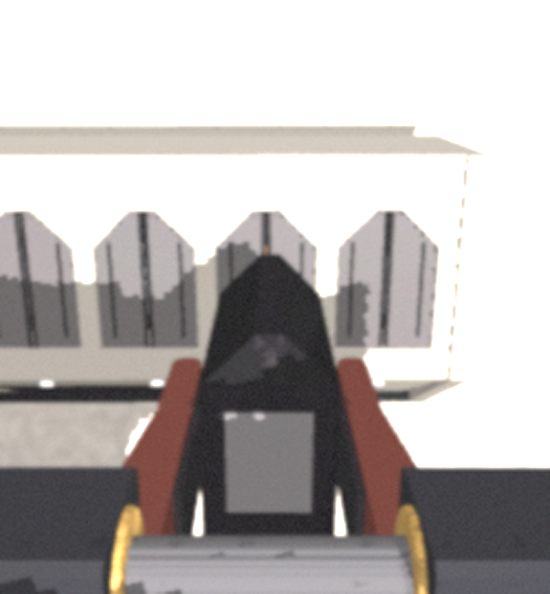

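Run:
```python
from h import *
s=env.read_state(); Rt=R.from_quat(s["orientation"]).as_matrix()
for v in [(28,0,125),(26,0,125),(30,0,125),(-24,0,55)]: print(v,proj("wrist",s["tool_pos"]+Rt@np.array(v,float),st=s))
f0=s["force"]
hit=env.move_l(dk(-2,-48,127),rate=120,f_stop=20); print("to mouth",hit)
env.hold(.15)
hit=env.move_l(dk(-2,-48,83),rate=35,f_stop=18)
s=env.read_state(); print(hit,todk(s["tool_pos"]),"F",(s["force"]-f0)@np.array([dx,dy,dz]).T,s["wrist_torque"],s["width"],s["time_s"])
```

```text
(28, 0, 125) [252.492 174.055]
(26, 0, 125) [252.493 176.836]
(30, 0, 125) [252.491 171.258]
(-24, 0, 55) [252.74  303.126]
to mouth False
False [ -1.966 -48.034  83.118] F [ 1.359 -1.522 -0.442] [-0.458  0.208  0.   ] 31.68753119808496 21.2167
```

Run:
```python
from h import *
set_gripper(60); env.hold(.2)
env.move_l(dk(-2,-48,130),rate=120); set_gripper(0); env.hold(.2)
env.move_l(dk(0,-48,114),rate=100,f_stop=15)
f0=env.read_state()["force"]
hit=env.move_l(dk(0,-48,55.5),rate=35,f_stop=20)
s=env.read_state(); print(hit,todk(s["tool_pos"]),"F",(s["force"]-f0)@np.array([dx,dy,dz]).T,s["time_s"])
env.hold(.2); env.move_l(dk(0,-48,200),rate=150); env.hold(.3)
im=snap("after"); c=im[60:300,130:380]; cv2.imwrite("pics/afterc.png",cv2.convertScaleAbs(cv2.resize(c,None,fx=2.2,fy=2.2,interpolation=cv2.INTER_CUBIC),alpha=1.3,beta=10))
```

```text
True [  0.083 -48.331  57.435] F [ 0.088 -0.254  6.543] 25.6167
```

View pics/afterc.png

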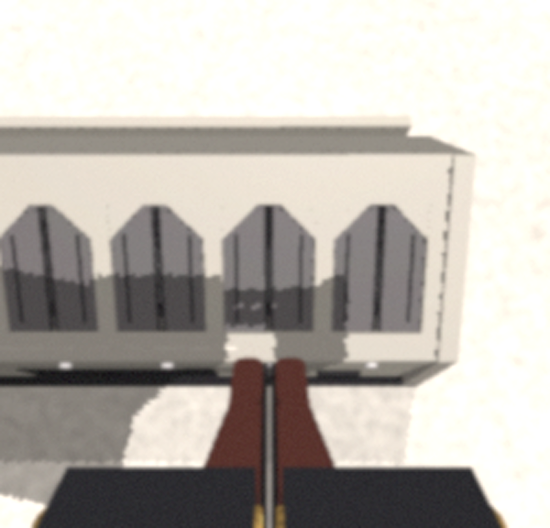

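Run:
```python
from h import *
workorder.sign_off(); print(env.read_state()["time_s"])
```

```text
the job is handed in; nothing more can be done
the job is handed in; nothing more can be done
```

The loose pack is in bay 2, bevelled side to the high end, and pushed home. The job was handed in at about 26 s of the 67 s allowed.

- **Finding the bay:** I probed with closed fingers. Bay 1 stopped at 22.6 mm, so it is filled. Bay 2 was clear to the full 33 mm probe depth, so I did not probe the other three.
- **Inserting the pack:** I gripped it across its broad faces, leaned with the dock, and slid it in without meeting resistance. I then let go and pushed it down with closed fingers.
- **Last checks:** The push stopped on the pack top at 22.6 mm, the same reading as the stored pack in bay 1. The final wrist picture shows bay 2's covers shut and the arm clear of the dock. The largest force change I read on the tool was about 7 N.
- **Not checked:** I took no final picture of the multimeter, breadboard and screwdriver. The closest I planned to pass any of them was about 20 mm, at the multimeter, and nothing was touched on the way down to the pack.
- **Disagreement:** The unconstrained fit of the dock gave a 32.1° lean against the stated 30°. I used 30°, and the probing and insertion fitted it.

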